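# Switch off the mixer drives and release its lock ring

## Robot

A 6-joint arm with a two-finger parallel gripper is mounted at the origin on a cart in front of the work surface, level with it; the furniture and walls round the work are solid. World frame = base frame: x ahead of the robot, y to its left, z up, the work surface at z = 0. Lengths are in m, angles in degrees, forces in N, time in s.
With the tool pointing down it reaches from about 0.3 to 0.75 m from the base axis. Payload 8.5 kg.
Tool frame: the origin (TCP) lies at the very end of the fingers, on their centre line; the grasp point (between the pads) lies 19 mm behind it; z points along the fingers, y is the line along which they close (so a half turn about z gives the same grasp; the last joint's range is limited). The gripper opens to 85 mm and grips with 20 to 120 N. Pads are 22 mm wide; open, the fingers measure 114 mm over their backs; the gripper's body (76 mm by 85 mm) begins 54 mm behind the grasp point. The pads swing forward as they close: fully open they stand 13 mm farther back than shut.
Start: joints at [-77.653, 21.807, 74.336, -0, 83.858, -12.336], TCP at [0.23, -0.5, 0.231] pointing down, gripper open.
Joint ranges: [-178.18, 178.18], [-50.72, 133.34], [12.68, 142.11], [-81.47, 261.47], [9.98, 163.14], [-165.26, 165.26]. Speed limits (degrees/s): [136.94, 136.94, 180, 180, 180, 180].

## Interface

Orientations are given as a 3x3 rotation matrix whose columns are the frame's x, y, z axes.
In Python, from rig import env, optics, spotter gives the robot as it stands.
- The arm moves only by the shell command python3 -m crank 'ROWS' [FORCE]. ROWS is JSON, one flat list of numbers, 5 for each row, row after row: the finger opening in cm, from 0 to 8.54, then the shift along the tool's x, y, z in cm, then the turn about the tool's z in rad. A call has exactly 8 rows; each row shifts and turns the commanded pose from where the row before left it, along the tool's axes as they then stand; what a row does not reach is not made up. A row lasts 1/12 s, in which the tool goes at most 41.7 mm and 7.16 degrees, less where a joint would pass 70% of its speed; a pose out of reach is approached as far as the arm can. A call is refused whole if a number of a shift passes 4.17 or a number of a turn 0.125, either way. A call with a gripper value outside its range is refused whole. The fingers move at their own pace and stop on an object; FORCE is the grip in N (left out, the last holds). Time passes only in rows, so rows that do not move let the fingers close, or fill a call up. It gives the time, the measured TCP pose, the force, the opening and the grip force at its end, in the units of the state.
- env.observe(): the state, without advancing time (a new reading comes with each control period).
- optics.get_image(name): name is "scene" or "top"; returns a dict with "color" (400x640x3 uint8, red, green, blue), "intrinsics" (3x3 intrinsics, pixels), "pose" (4x4, takes a point from camera to world coordinates). Camera axes: x right, y up, looking along -z (the intrinsics and any distortion apply to the point x, -y, -z); pixel columns grow to the right and rows downward; lengths in m; the calibration is good to about 2 mm. A picture is of the moment at which its call begins. There is no depth.
- env.close_job(): hands the job in; it is judged then, once.
Trained networks look in a picture, given as the dict that the camera call returned (one of the last four; its "shot" number tells which), for a name from the list of things; names that differ only in an ending like _2 or _b are one class to them, and where a whole thing is asked for, a point or a joint stands for the part that bears it (a point fixed in the world has none). Each returns a list of dicts, best first, with "score" (0 to 1); they miss things now and then, are a little off and sometimes report something else, mostly with a low value. They report only what shows in the picture. A call takes as long as a camera call.
- spotter.look_for(picture, query): "at" ([column, row] as shares, 0 to 1, of the picture: columns of its width, rows of its height, amid what is visible of it).
The state is a dict: "time_s": time; "q": joint angles; "qvel": joint speeds; "joint_efforts": joint torques, N m; "position": TCP position; "tool_rot": TCP orientation; "ft_force": force on the tool from outside, world axes, zero at the start; "wrist_torque": the same for the moment, N m; "grip_width": finger opening in m; "gripper_force": force on a finger pad.
Only numpy, scipy, OpenCV 4.12 (cv2) and the standard library are available. Lean on these libraries where they do the work, as an engineer would, in place of code of your own. Each camera call takes 0.05 s, during which the arm holds its last target. There are 200 camera calls.

## Task

Both drives of the bench mixer have been left on, one in forward and one in reverse: set each toggle to its upright off centre without overrunning into the opposite direction. Only then take the pin spanner from its rest, put both prongs in the holes of the lock ring on the mixer head, turn the ring anticlockwise (seen from above) until it stops, and lay the spanner back on its rest, prongs down in the trough. Leave the bottles and other things round about where they stand.

Things in the scene. Friction and masses are not known exactly. Their poses are not given: they have to be found in the camera images.
- blue_pod: Fixed grey drive control box, 70 x 70 mm, 45 mm high, with a blue top plate. Origin: centre of its underside; z up, x = the forward direction of its switch (roughly away from the robot), y to the left. Its top carries one upright toggle in the middle; a green dot marks forward, a white bar the off centre, a red dot reverse.
- blue_pod_toggle (a joint): Toggle of the blue-topped box (rad): +0.36 full forward (leans to box +x), 0 = off, upright in the centre detent, -0.36 full reverse; starts in forward (positive). Turns about the box's y axis, pivot 45 mm above its underside. Sprung: snaps to the nearest of the three (watersheds +-0.18); about 3 N at the tip moves it over; pushed on past off it overruns. Stops +-0.39.
- blue_pod_toggle_grip (a point): Point in the toggle bat of the blue-topped box, 50 mm from the pivot; turns with the bat (z along the bat to its tip, y along the pivot axis). The bat is 13 mm thick along the swing, 12 mm across it (14.5 x 13.5 at the orange tip) and ends 15 mm beyond this point; the box's top lies 50 mm below when upright.
- yellow_pod: Fixed grey drive control box, 70 x 70 mm, 45 mm high, with a yellow top plate. Origin: centre of its underside; z up, x = the forward direction of its switch (roughly away from the robot), y to the left. Its top carries one upright toggle in the middle; a green dot marks forward, a white bar the off centre, a red dot reverse.
- yellow_pod_toggle (a joint): Toggle of the yellow-topped box (rad): +0.36 full forward (leans to box +x), 0 = off, upright in the centre detent, -0.36 full reverse; starts in reverse (negative). Turns about the box's y axis, pivot 45 mm above its underside. Sprung: snaps to the nearest of the three (watersheds +-0.18); about 3 N at the tip moves it over; pushed on past off it overruns. Stops +-0.39.
- yellow_pod_toggle_grip (a point): Point in the toggle bat of the yellow-topped box, 50 mm from the pivot; turns with the bat (z along the bat to its tip, y along the pivot axis). The bat is 13 mm thick along the swing, 12 mm across it (14.5 x 13.5 at the orange tip) and ends 15 mm beyond this point; the box's top lies 50 mm below when upright.
- mixer_head: Fixed white round mixer head, 100 mm across, 38 mm high; origin: centre of its underside, z up. The lock ring lies on top of it, centred on it, with a steel spindle stub 26 mm across and 10 mm high inside the ring.
- lock_ring (a joint): Angle (rad) of the lock ring about the vertical axis through the mixer head's centre; grows anticlockwise seen from above. It starts between 0 and 0.25 (tight) and stops at 0.9 (fully loosened). It stays where it is left; friction about 0.12 N m.
- hole_a (a point): Mouth centre of one of the lock ring's two spanner holes, in a dark boss, 52 mm above the table, 30 mm from the ring's axis (the two are diametrically opposite); moves with the ring. Hole 13 mm across with a small chamfer, 14 mm deep, axis vertical. At ring angle 0 it lies on the mixer head's +y side. Ring 88 mm outside, 12 mm high (bosses 14 mm).
- pin_a (a point): Centre of the lower end of one prong of the pin spanner (+30 mm along the spanner's y, 12 mm below its origin). Prongs are 8 mm across, 12 mm long, ends slightly rounded; either prong may go in either hole.
- hole_b (a point): Mouth centre of one of the lock ring's two spanner holes, in a dark boss, 52 mm above the table, 30 mm from the ring's axis (the two are diametrically opposite); moves with the ring. Hole 13 mm across with a small chamfer, 14 mm deep, axis vertical. At ring angle 0 it lies on the mixer head's -y side. Ring 88 mm outside, 12 mm high (bosses 14 mm).
- pin_b (a point): Centre of the lower end of one prong of the pin spanner (-30 mm along the spanner's y, 12 mm below its origin). Prongs are 8 mm across, 12 mm long, ends slightly rounded; either prong may go in either hole.
- pin_spanner: Loose T-handle pin spanner, about 0.15 kg: a steel cross bar 84 mm (y) x 28 mm (x) x 8 mm high with an upright red grip on it, 12 mm thick (x), 56 mm long (y), its top 49 mm above the origin; two prongs point down. Origin: centre of the cross bar's underside; z up, y along the bar. Starts on its rest, prongs down in the trough.
- tool_rest: Fixed grey trough-shaped rest for the spanner, 46 mm (x) x 100 mm (y), 30 mm high. Origin: centre of its underside, z up, y along the trough. Trough 16 mm wide, 84 mm long, floor 10 mm above the table; end walls 29.5 mm high. With the spanner home its bar lies flat on the two side walls along the trough, prongs hanging inside, spanner origin 30 mm above the rest's origin.
- oil_bottle: Bystander, loose: small amber dropper bottle with black cap, 30 x 29 x 72 mm; origin at the centre of its underside.
- teal_jar: Bystander, loose: teal jar with white screw lid, 52 mm across, 80 mm tall; origin at the centre of its underside.
- amber_dropper: Bystander, loose: brownish dropper bottle with black bulb, 33 mm across, 100 mm tall; origin at the centre of its underside.
- tape: Bystander, loose: flat roll of label tape, 56 mm across, 18 mm high; origin at the centre of its underside.
- small_eraser: Bystander, loose: blue and white eraser, 22 x 48 x 12 mm; origin at the centre of its underside.

How it is judged (in metres and radians):
On the way, in this order (a step that is already met when the one before it is completed fails the run):
1. both toggles stand in their off centre (within 0.08 rad) (value of joint blue_pod_toggle between -0.08 and 0.08 rad and value of joint yellow_pod_toggle between -0.08 and 0.08 rad), for 0.3 s.
2. both prongs are at least 6 mm deep in the ring's two holes, the ring not yet turned, both toggles off (all of step 1 and ((horizontal distance between pin_a and hole_a below 0.006 m and z of pin_a in the frame of hole_a below -0.006 m and horizontal distance between pin_b and hole_b below 0.006 m and z of pin_b in the frame of hole_b below -0.006 m) or (horizontal distance between pin_a and hole_b below 0.006 m and z of pin_a in the frame of hole_b below -0.006 m and horizontal distance between pin_b and hole_a below 0.006 m and z of pin_b in the frame of hole_a below -0.006 m)) and value of joint lock_ring below 0.4 rad), for 0.1 s.
3. the ring has been turned to its stop (above 0.82 rad) with both prongs in its holes (all of step 1 and ((horizontal distance between pin_a and hole_a below 0.006 m and z of pin_a in the frame of hole_a below -0.006 m and horizontal distance between pin_b and hole_b below 0.006 m and z of pin_b in the frame of hole_b below -0.006 m) or (horizontal distance between pin_a and hole_b below 0.006 m and z of pin_a in the frame of hole_b below -0.006 m and horizontal distance between pin_b and hole_a below 0.006 m and z of pin_b in the frame of hole_a below -0.006 m)) and value of joint lock_ring above 0.82 rad), for 0.1 s.
At the end, for the whole second after the job is handed in: Toggles within 0.08 rad of upright; lock ring above 0.82 rad; spanner released and still on its rest, prongs down in the trough: origin within 16 mm of the rest's centre and 26 to 34 mm above its underside, tilt under 0.08 rad, bar within 0.25 rad of the trough (all of step 1 and value of joint lock_ring above 0.82 rad and z of pin_spanner in the frame of tool_rest between 0.026 and 0.034 m and horizontal distance between pin_spanner and tool_rest below 0.016 m and angle between pin_spanner's own z axis and vertical below 0.08 rad and angle between the y axis of pin_spanner and the y axis of tool_rest, either way round below 0.25 rad and linear speed of pin_spanner below 0.02 m/s); the robot touches nothing.
It fails at once if a toggle overruns the off centre into the opposite direction (more than 0.18 rad past upright) (value of joint blue_pod_toggle below -0.18 rad or value of joint yellow_pod_toggle above 0.18 rad).
It fails at once if the lock ring is turned while a toggle is not off (value of joint lock_ring above 0.4 rad and not (value of joint blue_pod_toggle between -0.08 and 0.08 rad and value of joint yellow_pod_toggle between -0.08 and 0.08 rad)).
It fails at once if a bystander is shifted by more than 30 mm or tipped (distance of any of oil_bottle, teal_jar, amber_dropper, tape, small_eraser from where it was at the start of the episode above 0.03 m or angle between any of oil_bottle, teal_jar, amber_dropper, tape, small_eraser's own z axis and vertical above 0.4 rad).
It also fails if it takes over 64 s, if anything falls off the work surface, if the arm or the gripper's body presses on something with over 40 N, if the wrist force passes 120 N, or if a joint passes its speed limit or range.

## Working session

There is one attempt and no reset: what is moved stays moved. The work goes in short steps, Python scripts to look and compute and a shell command to move; the robot and the scene stay as the last step left them, time stands still between calls to the robot, and variables do not carry over. Pictures are saved under pics/ and viewed, at most 10 in all, crops included, and the job is handed in when it is done.

```bash
ls; mkdir -p pics; cat > h.py <<'E'
import numpy as np, cv2
from rig import env, optics, spotter
def pix(P,pt):
    T=np.linalg.inv(P['pose']); c=T[:3,:3]@np.array(pt)+T[:3,3]
    v=np.array([c[0],-c[1],-c[2]]); u=np.array(P['intrinsics'])@v; return u[:2]/u[2]
def ray(P,uv,z):
    K=np.array(P['intrinsics']); d=np.linalg.inv(K)@[uv[0],uv[1],1]; d=np.array([d[0],-d[1],-d[2]])
    T=np.array(P['pose']); d=T[:3,:3]@d; o=T[:3,3]; return o+d*(z-o[2])/d[2]
def tri(P,Q,a,b):
    A=[];B=[]
    for p,uv in((P,a),(Q,b)):
        o=np.array(p['pose'])[:3,3]; d=ray(p,uv,0)-o; d/=np.linalg.norm(d)
        M=np.eye(3)-np.outer(d,d); A.append(M);B.append(M@o)
    return np.linalg.lstsq(np.vstack(A),np.hstack(B),rcond=None)[0]
def save(P,n,box=None,s=1):
    im=P['color'][:,:,::-1]
    if box: im=im[box[1]:box[3],box[0]:box[2]]
    cv2.imwrite('pics/'+n,cv2.resize(im,None,fx=s,fy=s,interpolation=cv2.INTER_CUBIC))
E
python3 - <<'E'
from h import *
np.set_printoptions(precision=3,suppress=True)
P=optics.get_image('top');Q=optics.get_image('scene')
save(P,'top0.png');save(Q,'sc0.png')
for X in(P,Q): print(X['intrinsics'],X['pose'],[k for k in X])
for n in 'blue_pod blue_pod_toggle yellow_pod yellow_pod_toggle mixer_head lock_ring hole_a pin_spanner tool_rest oil_bottle teal_jar amber_dropper tape small_eraser'.split():
    print(n,[[(np.round(np.array(r['at'])*[640,400],1).tolist(),round(r['score'],2)) for r in spotter.look_for(X,n)[:3]] for X in(P,Q)])
s=env.observe();print(s['position'],s['tool_rot'],s['time_s'],s['grip_width'])
E
```

```text
pics
[[500.596   0.    317.708]
 [  0.    500.596 193.768]
 [  0.      0.      1.   ]] [[ 0.018  0.999 -0.05   0.5  ]
 [-1.     0.018  0.004  0.223]
 [ 0.005  0.05   0.999  1.415]
 [ 0.     0.     0.     1.   ]] ['color', 'intrinsics', 'pose', 'shot']
[[490.523   0.    315.225]
 [  0.    490.523 200.395]
 [  0.      0.      1.   ]] [[-0.791  0.472 -0.39   0.165]
 [-0.612 -0.604  0.51   0.74 ]
 [ 0.005  0.642  0.767  0.884]
 [ 0.     0.     0.     1.   ]] ['color', 'intrinsics', 'pose', 'shot']
blue_pod [[([268.7, 222.8], 0.74)], [([304.8, 281.5], 0.69)]]
blue_pod_toggle [[([266.5, 214.6], 0.51)], [([300.3, 262.3], 0.62)]]
yellow_pod [[([306.2, 222.8], 0.78)], [([338.0, 247.0], 0.71)]]
yellow_pod_toggle [[([310.9, 226.2], 0.37)], [([344.8, 233.8], 0.41), ([305.7, 211.3], 0.33)]]
mixer_head [[([294.1, 175.1], 0.94), ([220.5, 177.3], 0.28)], [([278.2, 231.7], 0.87), ([272.1, 319.5], 0.64), ([274.8, 227.9], 0.48)]]
lock_ring [[], [([271.8, 227.3], 0.56)]]
hole_a [[([295.7, 174.8], 0.8), ([231.4, 217.9], 0.34)], [([276.5, 227.9], 0.88), ([269.3, 320.7], 0.23)]]
pin_spanner [[([228.9, 223.4], 0.55)], [([271.6, 319.1], 0.89), ([346.3, 231.8], 0.52)]]
tool_rest [[([232.4, 218.4], 0.65)], [([275.3, 329.0], 0.94), ([273.2, 322.4], 0.29)]]
oil_bottle [[], [([252.3, 282.0], 0.9)]]
teal_jar [[([264.0, 139.1], 0.65), ([269.0, 222.5], 0.58)], [([223.1, 226.7], 0.96), ([299.8, 261.1], 0.63), ([425.5, 185.4], 0.43)]]
amber_dropper [[([222.2, 178.4], 0.48)], [([216.3, 292.8], 0.97)]]
tape [[([327.0, 182.0], 0.79), ([229.6, 224.2], 0.24)], [([305.0, 210.2], 0.65)]]
small_eraser [[([293.9, 171.8], 0.61)], []]
[ 0.23  -0.5    0.231] [[ 0.909  0.418  0.   ]
 [ 0.418 -0.909  0.   ]
 [ 0.    -0.    -1.   ]] 1.5 0.08528804761176226
```

```bash
python3 - <<'E'
import cv2
a=cv2.imread('pics/top0.png')[110:260,190:360];cv2.imwrite('pics/t1.png',cv2.resize(a,None,fx=4.6,fy=4,interpolation=2) if 0 else cv2.resize(a,None,fx=4,fy=4,interpolation=2))
a=cv2.imread('pics/sc0.png')[170:360,190:390];cv2.imwrite('pics/s1.png',cv2.resize(a,None,fx=3,fy=3,interpolation=2))
E
```

```text
(no output)
```

View pics/t1.png

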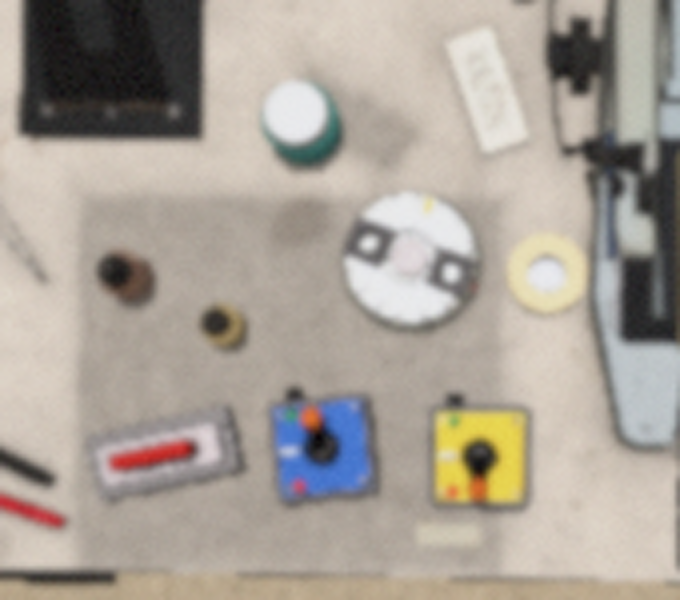

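View pics/s1.png

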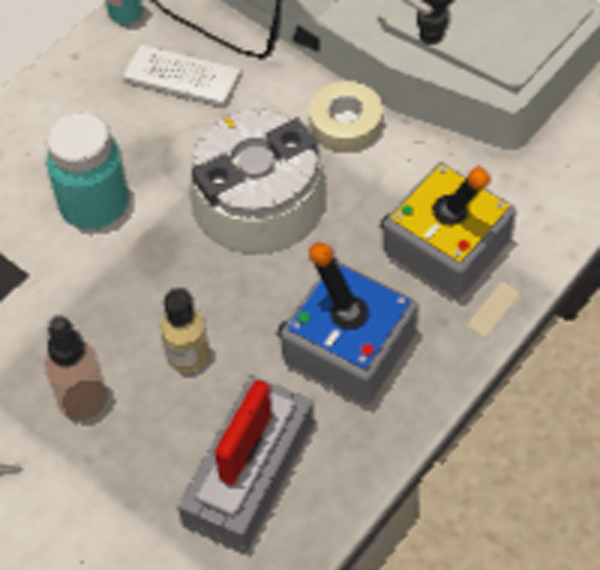

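```bash
cat > m.py <<'E'
from h import *
np.set_printoptions(precision=4,suppress=True)
def mask(im,n):
    h=cv2.cvtColor(im,cv2.COLOR_RGB2HSV); H,S,V=cv2.split(h)
    return {'blue':(H>105)&(H<125)&(S>130)&(V>80),'yellow':(H>22)&(H<32)&(S>150)&(V>120),
     'orange':(H>5)&(H<17)&(S>180)&(V>150),'red':((H<5)|(H>174))&(S>150)&(V>100)}[n].astype(np.uint8)
def comps(im,n,mn=6):
    k,l,st,c=cv2.connectedComponentsWithStats(mask(im,n)); 
    return [(st[i,4],c[i],l==i) for i in np.argsort(-st[:,4]) if i and st[i,4]>=mn]
def outline(m): # min-area rect centre/corners of the hull
    p=np.argwhere(m)[:,::-1].astype(np.float32); return cv2.minAreaRect(p)
E
python3 - <<'E'
from m import *
P=optics.get_image('top');Q=optics.get_image('scene')
for nm,X in(('top',P),('scene',Q)):
    for n in('blue','yellow','orange','red'):
        print(nm,n)
        for a,c,m in comps(X['color'],n)[:4]:
            r=outline(m); print(' ',a,c,'rect',np.array(r[0]),np.array(r[1]),r[2])
            if n in('blue','yellow') and a>150:
                pts=np.argwhere(m)[:,::-1]; w=np.array([ray(X,p,0.045)[:2] for p in pts],np.float32)
                rr=cv2.minAreaRect(w); print('   world',rr)
            if n=='red' and a>20:
                pts=np.argwhere(m)[:,::-1]
                w=np.array([ray(X,p,0.079)[:2] for p in pts],np.float32); rr=cv2.minAreaRect(w); print('   worldz79',rr)
# rectify ring plane and rest plane in both views
def rect(X,cx,cy,z,half=.07,px=400):
    g=np.float32([pix(X,[cx+half,cy+half,z]),pix(X,[cx+half,cy-half,z]),pix(X,[cx-half,cy-half,z]),pix(X,[cx-half,cy+half,z])])
    H=cv2.getPerspectiveTransform(g,np.float32([[0,0],[px,0],[px,px],[0,px]])); return cv2.warpPerspective(X['color'],H,(px,px),flags=cv2.INTER_CUBIC)
c=ray(P,[190+412/4,110+257/4],.052); d=ray(P,[190+167/4,110+453/4],.03); print('ring',c,'rest',d)
out=np.hstack([np.vstack([rect(X,*np.round(c[:2],3),.052,px=300),rect(X,*np.round(d[:2],3),.03,px=300)]) for X in(P,Q)])
cv2.imwrite('pics/rect1.png',out[:,:,::-1])
E
```

```text
top blue
  3461 [117.0754 173.2606] rect [118.6159 175.0427] [72.8848 60.4061] 83.6598129272461
   world ((0.6103478074073792, 0.7624137997627258), (0.19975517690181732, 0.1641274392604828), 8.07240104675293)
  238 [273.1597 222.9832] rect [272.8271 223.6747] [17.1329 24.4494] 37.5685920715332
   world ((0.4847153425216675, 0.33768099546432495), (0.0468190535902977, 0.06651809066534042), 53.63383483886719)
  33 [262.7273 218.3333] rect [262.9808 218.0962] [7.0602 4.9029] 11.309932708740234
  26 [473.5769 210.8077] rect [473.5 211. ] [4. 5.] 90.0
top yellow
  211 [312.1848 221.3365] rect [309.5 223.5] [19. 19.] 90.0
   world ((0.4869752526283264, 0.23762255907058716), (0.05180324614048004, 0.05191882699728012), 1.0368510484695435)
  38 [303.2368 228.1316] rect [303.5 228. ] [7. 6.] 0.0
top orange
  14 [309.2857 231.5   ] rect [309.5 231.5] [3. 3.] 90.0
  7 [267.7143 214.5714] rect [267.5 214.5] [2.8284 1.4142] 45.0
top red
  428 [580.1776 105.6028] rect [580.6397 106.7922] [15.4845 32.6327] 7.352379322052002
   worldz79 ((0.8149504065513611, -0.48937350511550903), (0.0417691133916378,
[... 1554 characters left out ...]
527215958, 0.06713565438985825), 20.82008934020996)
  168 [254.6905 379.381 ] rect [255.0812 379.1263] [ 5.708  29.9219] 57.2647705078125
   worldz79 ((0.4181536138057709, 0.5677061080932617), (0.04721079766750336, 0.009656751528382301), 71.7916030883789)
  86 [388.9767  30.9419] rect [388.8  30.9] [21.9135  7.1554] 26.56505012512207
   worldz79 ((0.8072794079780579, -0.45848843455314636), (0.03422832489013672, 0.07350291311740875), 82.5276107788086)
  31 [402.    138.871] rect [402.0001 139.5   ] [4.9497 6.364 ] 45.0
   worldz79 ((0.5271123647689819, -0.07492347806692123), (0.019458863884210587, 0.01306246966123581), 89.30841064453125)
ring [0.6204 0.2851 0.052 ] rest [0.4836 0.4522 0.03  ]
```

View pics/rect1.png

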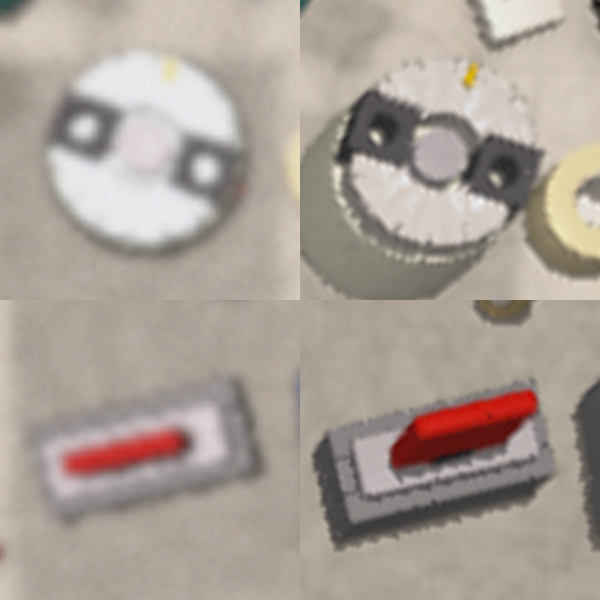

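```bash
python3 - <<'E'
import cv2,numpy as np
a=cv2.imread('pics/top0.png');b=cv2.imread('pics/sc0.png')
cv2.imwrite('pics/full.png',cv2.resize(np.vstack([a,b]),(480,600),interpolation=3))
E
```

```text
(no output)
```

View pics/full.png

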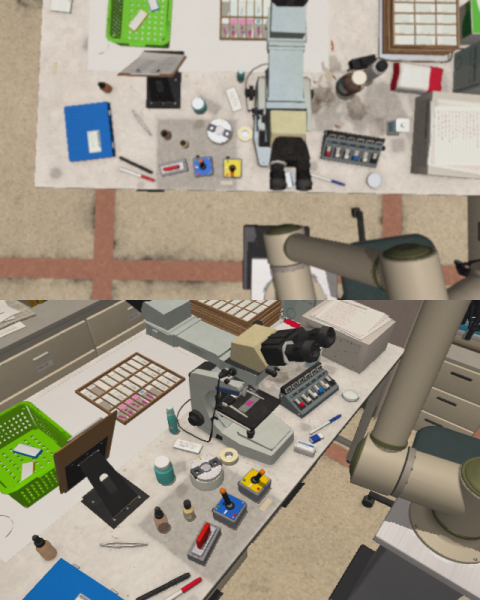

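```bash
python3 - <<'E'
from m import *
from scipy.optimize import minimize
P=optics.get_image('top');Q=optics.get_image('scene')
def box(hx,hy,z0,z1): return np.array([[a*hx,b*hy,z] for a in(1,-1) for b in(1,-1) for z in(z0,z1)])
S=4
def fit(X,m,pts,p0,free_scale):
    mm=cv2.resize(m.astype(np.uint8)*255,None,fx=S,fy=S,interpolation=cv2.INTER_LINEAR)>127
    if free_scale:
        h=cv2.convexHull(np.argwhere(mm)[:,::-1].astype(np.int32)); k=np.zeros(mm.shape,np.uint8);cv2.fillConvexPoly(k,h,1);mm=k>0
    def f(p):
        c,s=np.cos(p[2]),np.sin(p[2]); k=p[3] if free_scale else 1
        w=[[p[0]+k*(c*a-s*b),p[1]+k*(s*a+c*b),z] for a,b,z in pts]
        u=np.array([(pix(X,v)+.5)*S-.5 for v in w]); h=cv2.convexHull(np.round(u*16).astype(np.int32))
        g=np.zeros(mm.shape,np.uint8);cv2.fillConvexPoly(g,h,1,shift=4); g=g>0
        return -(g&mm).sum()/(g|mm).sum()
    p0=np.array(p0); n=len(p0); sx=np.vstack([p0]+[p0+d for d in np.diag([.006,.006,.1,.1][:n])])
    r=minimize(f,p0,method='Nelder-Mead',options=dict(initial_simplex=sx,xatol=1e-4,fatol=1e-4)); return r.x,r.fun
for nm,X in(('top',P),('scene',Q)):
    for n,p0,pts in(('blue',[.487,.345,.12,.95],box(.033,.033,.045,.045)),('yellow',[.486,.237,0,.95],box(.033,.033,.045,.045)),('red',[.483,.4535,.21],box(.006,.028,.038,.079))):
        best=min((( np.linalg.norm(c-pix(X,[p0[0],p0[1],.05])),m) for a,c,m in comps(X['color'],n,30)),key=lambda t:t[0])[1]
        print(nm,n,*fit(X,best,pts,p0,n!='red'))
for n in('orange',):
    for uvp,uvq in(([309.3,231.5],[349.2,228.6]),([267.7,214.6],[296.2,253.6])): print('tip',tri(P,Q,uvp,uvq))
for z,n,uvt in((.08,'teal',(190+296/4,110+110/4)),(.1,'dropper',(190+117/4,110+270/4)),(.072,'oil',(190+215/4,110+322/4)),(.018,'tape',(190+547/4,110+272/4))): print(n,ray(P,uvt,z))
E
```

```text
top blue [0.4877 0.3412 0.1206 0.7801] -0.7930434782608695
top yellow [0.489  0.2355 0.0317 0.7498] -0.8017613538249007
top red [0.4835 0.4539 0.1035] -0.4774624373956594
scene blue [0.489  0.3446 0.1418 0.9178] -0.9683429263859437
scene yellow [0.4854 0.2371 0.0008 0.9277] -0.9795349647304711
scene red [0.4854 0.455  0.3873] -0.5128731637971884
tip [0.4659 0.2367 0.1013]
tip [0.5094 0.3473 0.1027]
teal [0.7154 0.3636 0.08  ]
dropper [0.604  0.4767 0.1   ]
oil [0.5724 0.4154 0.072 ]
tape [0.6146 0.192  0.018 ]
```

```bash
python3 - <<'E'
from m import *
P=optics.get_image('top');Q=optics.get_image('scene')
for a,b in(([407,251],[447,44]),([370,250],[425,60])): print(tri(P,Q,a,b))
print(env.observe()['time_s'])
E
python3 -m crank '[8.5,0,0,0,-0.115, 8.5,0,0,0,-0.115, 8.5,0,0,0,-0.115, 8.5,0,0,0,-0.115, 8.5,0,0,0,-0.115, 8.5,0,0,0,-0.115, 8.5,0,0,0,-0.115, 8.5,0,0,0,-0.115]'
```

```text
[0.4356 0.0388 0.4282]
[0.4368 0.1124 0.4361]
1.8
time_s: 2.47
position: [0.2297, -0.4997, 0.2313]
tool_rot: [[0.213, 0.977, -0.0], [0.977, -0.213, -0.0], [-0.0, -0.0, -1.0]]
ft_force: [0.1, -0.7, -0.8]
grip_width: 0.085
gripper_force: 0.0
```

```bash
python3 -m crank '[8.5,0,0,0,-0.113, 8.5,0,0,0,-0.112, 8.5,3.5,0.8,0,0, 8.5,4,0.9,0,0, 8.5,4,0.9,0,0, 8.5,4,0.9,0,0, 8.5,4,0.9,0,0, 8.5,4,0.9,0,0]' | head -2
python3 -m crank '[8.5,4,0.9,0,0, 8.5,4,0.9,0,0, 8.5,4,0.9,0,0, 8.5,4,0.1,0,0, 8.5,4,0,0,0, 8.5,4,0,0,0, 8.5,4,0,0,0, 8.5,4,0,0,0]'
```

```text
time_s: 3.13
position: [0.2814, -0.2626, 0.2314]
time_s: 3.8
position: [0.3073, 0.0575, 0.2317]
tool_rot: [[-0.004, 1.0, 0.001], [1.0, 0.004, -0.0], [-0.0, 0.001, -1.0]]
ft_force: [1.9, -1.4, -0.0]
grip_width: 0.0845
gripper_force: 0.0
```

```bash
python3 -m crank '[8.5,4,0,0,0, 8.5,4,0,0,0, 8.5,4,0.5,0,0, 8.5,4,2,0,0, 8.5,1.9,4,0,0, 8.5,0,4,0,0, 8.5,0,4,0,0, 8.5,0,3.4,0,0]'
python3 - <<'E'
from m import *
P=optics.get_image('top');Q=optics.get_image('scene')
p=env.observe()['position'];print(p)
np.savez('g.npz',P=P['color'],Q=Q['color'])
a=P['color'][110:260,190:360];b=Q['color'][130:280,230:400]
cv2.imwrite('pics/g1.png',np.hstack([cv2.resize(a,None,fx=2.35,fy=2.35,interpolation=2),cv2.resize(b,None,fx=2.35,fy=2.35,interpolation=2)])[:,:,::-1])
print(pix(P,p),pix(Q,p))
E
```

```text
time_s: 4.47
position: [0.4844, 0.2322, 0.231]
tool_rot: [[-0.006, 1.0, 0.0], [1.0, 0.006, -0.0], [-0.0, 0.0, -1.0]]
ft_force: [0.9, -0.5, -0.2]
grip_width: 0.0851
gripper_force: 0.0
[0.4861 0.2313 0.23  ]
[311.3029 224.5972] [345.4183 178.5207]
```

View pics/g1.png

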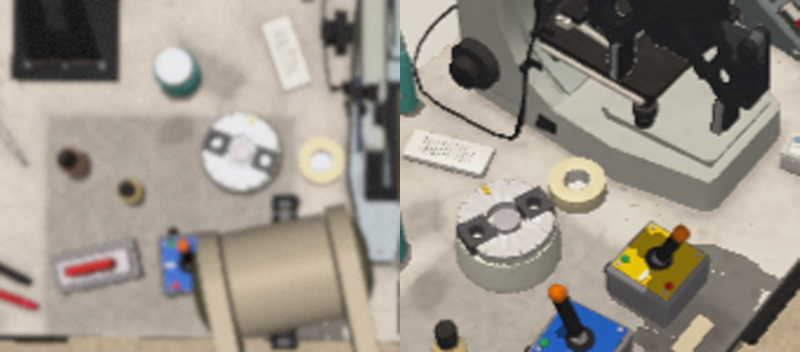

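```bash
python3 -m crank '[8.5,0.5,0.1,2,0, 8.5,0,0,4,0, 8.5,0,0,4,0, 8.5,0,0,3,0, 8.5,0,0,2.4,0, 8.5,0,0,0,0, 6,0,0,0,0, 5,0,0,0,0]' 20
python3 - <<'E'
from m import *
Q=optics.get_image('scene'); np.save('Q.npy',Q['color']); p=env.observe()['position'];print(p)
cv2.imwrite('pics/g2.png',cv2.resize(Q['color'][170:290,270:420],None,fx=4,fy=4,interpolation=2)[:,:,::-1])
E
```

```text
time_s: 5.23
position: [0.4839, 0.2369, 0.079]
tool_rot: [[-0.005, 1.0, 0.002], [1.0, 0.005, 0.001], [0.001, 0.002, -1.0]]
ft_force: [0.6, -0.7, 0.0]
grip_width: 0.0635
gripper_force: 0.0
[0.4841 0.237  0.0793]
```

View pics/g2.png

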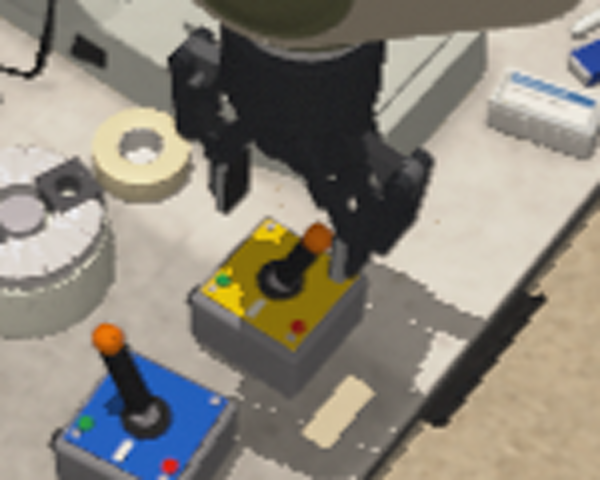

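```bash
python3 - <<'E'
from m import *
Q=optics.get_image('scene')
for x in(.484-.032,.484,.484+.032):
  for z in(.079,.085): print(x,z,(pix(Q,[x,.237,z])-[270,170])*4)
E
```

```text
0.45199999999999996 0.079 [334.8302 274.7945]
0.45199999999999996 0.085 [335.6086 267.8117]
0.484 0.079 [283.1806 243.2061]
0.484 0.085 [283.7101 236.1648]
0.516 0.079 [232.8068 212.398 ]
0.516 0.085 [233.0994 205.3031]
```

```bash
python3 -m crank '[5,0,0.25,0.3,0, 5,0,0,0,0, 4,0,0,0,0, 3.5,0,0,0,0, 3,0,0,0,0, 2.7,0,0,0,0, 2.4,0,0,0,0, 2.2,0,0,0,0]' 20
python3 -m crank '[2.2,0,0,0,0, 2.2,0,0,0,0, 2.1,0,0,0,0, 2.1,0,0,0,0, 2.6,0,0,0,0, 3,0,0,0,0, 4,0,0,0,0, 4,0,0,0,0]'
python3 - <<'E'
from m import *
Q=optics.get_image('scene')
cv2.imwrite('pics/g3.png',cv2.resize(Q['color'][170:290,270:420],None,fx=4,fy=4,interpolation=2)[:,:,::-1])
print(comps(Q['color'],'orange')[0][1],[(c,a) for a,c,m in comps(Q['color'],'orange')],pix(Q,[.487,.237,.105]))
E
```

```text
time_s: 6.0
position: [0.486, 0.2367, 0.0744]
tool_rot: [[-0.005, 1.0, 0.0], [1.0, 0.005, 0.0], [0.0, 0.0, -1.0]]
ft_force: [-0.7, -0.1, 0.0]
grip_width: 0.0221
gripper_force: 0.0
time_s: 6.67
position: [0.4858, 0.2367, 0.0743]
tool_rot: [[-0.005, 1.0, 0.0], [1.0, 0.005, 0.0], [0.0, 0.0, -1.0]]
ft_force: [0.7, 1.5, -0.5]
grip_width: 0.04
gripper_force: 0.0
[296.3158 253.9737] [(array([296.3158, 253.9737]), np.int32(38))] [340.1588 222.318 ]
```

View pics/g3.png

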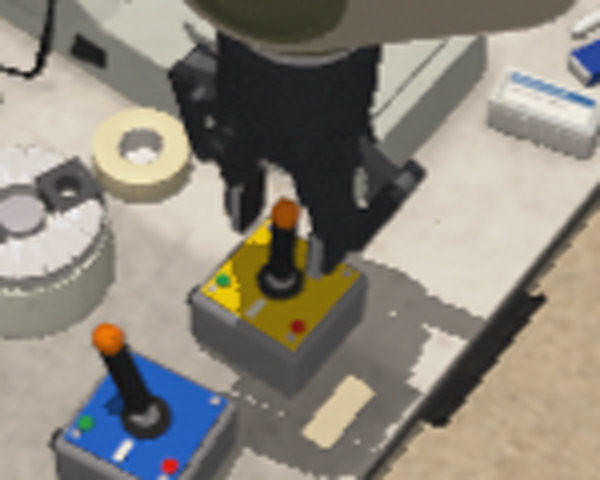

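```bash
python3 -m crank '[8.5,0,0,3,0, 8.5,0,0,4,0, 8.5,0,0,0,0, 8.5,0,0,0,0, 8.5,0,0,0,0, 8.5,0,0,0,0, 8.5,0,0,0,0, 8.5,0,0,0,0]' >/dev/null <<< '' & sleep 0; kill $! 2>/dev/null; python3 -c "
from rig import env; s=env.observe(); print(s['time_s'],s['position'],s['grip_width'])"
```

```text
6.7167 [0.48577519 0.23671244 0.07432549] 0.03995069366360685
```

```bash
sleep 2; pgrep -af crank; python3 -c "
from rig import env; s=env.observe(); print(s['time_s'],s['position'],s['grip_width'])"
```

```text
6.7167 [0.48577519 0.23671244 0.07432549] 0.03995069366360685
```

That mistyped call (it had z going down) was killed before it ran, and the clock and pose haven't changed. Next I rise, using negative z.

```bash
python3 -m crank '[5,0,0,-3,0, 8.5,0,0,-4,0, 8.5,0,0,-2,0, 8.5,3,0,0,0, 8.5,3.5,0.1,0,0, 8.5,3.5,0.1,0,0, 8.5,0.7,0.1,0,-0.12, 8.5,0,0,0,0]'
```

```text
time_s: 7.38
position: [0.4878, 0.3457, 0.1639]
tool_rot: [[-0.132, 0.991, -0.0], [0.991, 0.132, 0.0], [0.0, -0.0, -1.0]]
ft_force: [-0.5, -0.5, 0.1]
grip_width: 0.085
gripper_force: 0.0
```

```bash
python3 -m crank '[8.5,-0.2,0.1,3,0, 8.5,0,0,3.5,0, 8.5,0,0,2.4,0, 8.5,0,0,0,0, 7,0,0,0,0, 6,0,0,0,0, 5,0,0,0,0, 4,0,0,0,0]' 20
python3 -m crank '[3.5,0,0,0,0, 3,0,0,0,0, 2.7,0,0,0,0, 2.4,0,0,0,0, 2.2,0,0,0,0, 2.1,0,0,0,0, 2.1,0,0,0,0, 2.1,0,0,0,0]'
python3 -m crank '[2.6,0,0,0,0, 3,0,0,0,0, 4,0,0,0,0, 4,0,0,0,0, 5,0,0,-2,0, 7,0,0,-3,0, 8.5,0,0,-4,0, 8.5,0,0,-4,0]'
python3 - <<'E'
from m import *
Q=optics.get_image('scene')
for t,u in(('y',[.487,.237,.1]),('b',[.489,.344,.1])):print(t,pix(Q,u))
print([(c,a) for a,c,m in comps(Q['color'],'orange')])
E
```

```text
time_s: 8.05
position: [0.4918, 0.3424, 0.078]
tool_rot: [[-0.124, 0.992, 0.007], [0.992, 0.124, 0.003], [0.002, 0.007, -1.0]]
ft_force: [1.7, -0.1, 1.0]
grip_width: 0.0408
gripper_force: 0.7
time_s: 8.72
position: [0.4894, 0.3418, 0.0753]
tool_rot: [[-0.125, 0.992, -0.0], [0.992, 0.125, -0.0], [-0.0, -0.0, -1.0]]
ft_force: [0.4, -0.2, 0.8]
grip_width: 0.021
gripper_force: 0.0
time_s: 9.38
position: [0.489, 0.3416, 0.2065]
tool_rot: [[-0.125, 0.992, -0.002], [0.992, 0.125, -0.001], [-0.0, -0.002, -1.0]]
ft_force: [0.2, 1.1, 0.0]
grip_width: 0.0833
gripper_force: 0.0
y [340.0498 223.8334]
b [306.0883 258.8134]
[]
```

```bash
python3 -m crank '[8.5,3.7,0.2,0,0, 8.5,3.9,0.3,0,0, 8.5,3.9,0.3,0,0, 8.5,0,0,0,-0.086, 6,0,0,0,0, 4.5,0,0,0,0, 4.5,0,0,0,0, 4.5,0,0,0,0]'
python3 - <<'E'
from m import *
Q=optics.get_image('scene')
print([(c,a) for a,c,m in comps(Q['color'],'orange')])
cv2.imwrite('pics/g4.png',cv2.resize(Q['color'][200:350,230:380],None,fx=4,fy=4,interpolation=2)[:,:,::-1])
p=env.observe()['position'];print(p)
print('uv',[ (pix(Q,v)-[230,200])*4 for v in([.4822+.028*-.21,.4563+.028*.978,.079],[.4822+.028*.21,.4563-.028*.978,.079])])
E
```

```text
time_s: 10.1
position: [0.4834, 0.456, 0.2056]
tool_rot: [[-0.207, 0.978, 0.0], [0.978, 0.207, -0.0], [-0.0, 0.0, -1.0]]
ft_force: [-0.2, 0.6, -0.4]
grip_width: 0.0451
gripper_force: 0.0
[(array([305.5882, 257.3824]), np.int32(34)), (array([340.8   , 222.5333]), np.int32(30))]
[0.4834 0.4561 0.2056]
uv [array([131.2809, 485.7902]), array([191.5358, 384.2786])]
```

View pics/g4.png

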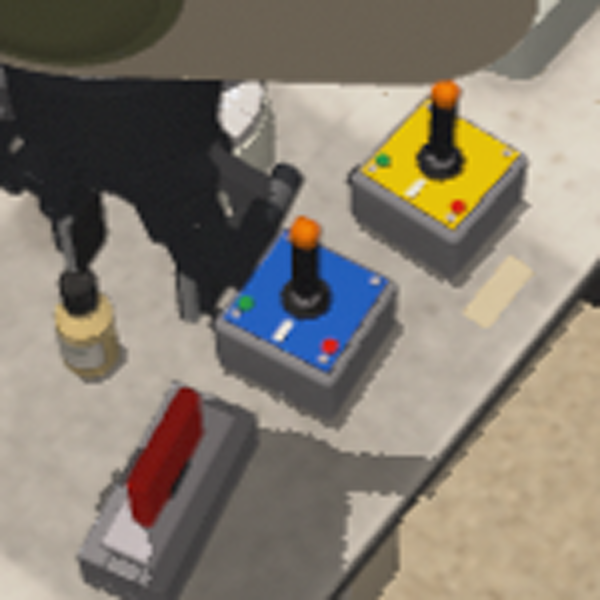

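```bash
python3 -m crank '[4.5,0,-0.1,3,0, 4.5,0,0,4,0, 4.5,0,0,4,0, 4.5,0,0,3,0, 4.5,0,0,1.2,0, 4.5,0,0,0,0, 4.5,0,0,0,0, 3,0,0,0,0]' 20
python3 -m crank '[2,0,0,0,0, 1.6,0,0,0,0, 1.2,0,0,0,0, 0.8,0,0,0,0, 0.5,0,0,0,0, 0.5,0,0,0,0, 0.5,0,0,0,0, 0.5,0,0,0,0]' 60
```

```text
time_s: 10.82
position: [0.4833, 0.4573, 0.0559]
tool_rot: [[-0.209, 0.978, 0.004], [0.978, 0.209, 0.002], [0.002, 0.004, -1.0]]
ft_force: [-0.1, 0.1, 0.2]
grip_width: 0.0341
gripper_force: 0.0
time_s: 11.48
position: [0.4827, 0.4571, 0.0548]
tool_rot: [[-0.209, 0.978, 0.002], [0.978, 0.209, 0.001], [0.001, 0.002, -1.0]]
ft_force: [0.2, -0.2, 7.1]
grip_width: 0.0103
gripper_force: 61.0
```

```bash
python3 -m crank '[2,0,0,0,0, 2.5,0,0,0,0, 2.5,0,0,0.5,0, 2.5,0,0,0.5,0, 2.5,0,0,0,0, 2,0,0,0,0, 1.6,0,0,0,0, 1.3,0,0,0,0]' 60
python3 -m crank '[0.9,0,0,0,0, 0.5,0,0,0,0, 0.5,0,0,0,0, 0.5,0,0,0,0, 0.5,0,0,0,0, 0.5,0,0,0,0, 0.5,0,0,0,0, 0.5,0,0,0,0]' 60
```

```text
time_s: 12.15
position: [0.4822, 0.4568, 0.0434]
tool_rot: [[-0.209, 0.978, 0.0], [0.978, 0.209, 0.0], [0.0, 0.0, -1.0]]
ft_force: [-0.1, -1.0, -0.3]
grip_width: 0.0129
gripper_force: 0.2
time_s: 12.82
position: [0.4822, 0.4568, 0.0436]
tool_rot: [[-0.209, 0.978, 0.0], [0.978, 0.209, 0.0], [0.0, 0.0, -1.0]]
ft_force: [-0.2, 0.7, 2.5]
grip_width: 0.0113
gripper_force: 58.8
```

```bash
python3 -m crank '[0.5,0,0,-2,0, 0.5,0,0,-4,0, 0.5,0,0,-4,0, 0.5,0,0,-4,0, 0.5,0,0,-1.6,0, 0.5,0,0,0,0, 0.5,-3,1.5,0,0, 0.5,-3.2,1.7,0,0]' | head -2
python3 -m crank '[0.5,-3.2,1.7,0,0, 0.5,-3.2,1.7,0,0, 0.5,-3.2,1.7,0,0.05, 0.5,0,0,0,0.12, 0.5,0,0,0,0.12, 0.5,0,0,0,0.12, 0.5,0,0,0,0.12, 0.5,0,0,0,0.012]'
python3 -m crank '[0.5,0,0,2,0, 0.5,0,0,2,0, 0.5,0,0,2,0, 0.5,0,0,1.5,0, 0.5,0,0,0,0, 0.5,0,0,0,0, 0.5,0,0,0,0, 0.5,0,0,0,0]'
```

```text
time_s: 13.48
position: [0.525, 0.4032, 0.1978]
time_s: 14.15
position: [0.5958, 0.3193, 0.1972]
tool_rot: [[0.329, 0.944, -0.004], [0.944, -0.329, -0.001], [-0.002, -0.003, -1.0]]
ft_force: [0.1, -0.1, -1.1]
grip_width: 0.0112
gripper_force: 59.2
time_s: 14.82
position: [0.5968, 0.3198, 0.1255]
tool_rot: [[0.324, 0.946, 0.002], [0.946, -0.324, 0.001], [0.001, 0.002, -1.0]]
ft_force: [0.4, -0.0, -2.1]
grip_width: 0.0109
gripper_force: 59.2
```

```bash
python3 -m crank '[0.5,-1.1,1.6,0,0, 0.5,-1.1,1.6,0,0, 0.5,0,0,0,0, 0.5,0,0,1.5,0, 0.5,0,0,1.5,0, 0.5,0,0,0,0, 0.5,0,0,0,0, 0.5,0,0,0,0]'
python3 - <<'E'
from m import *
Q=optics.get_image('scene')
cv2.imwrite('pics/g5.png',cv2.resize(Q['color'][185:275,230:330],None,fx=6.6,fy=6.6,interpolation=2)[:,:,::-1])
s=env.observe();p=s['position'];R=np.array(s['tool_rot']);print(p,s['time_s'])
o=p+R@[0,0,.0136]; pr=lambda v:print(((pix(Q,v)+.5-[230,185])*6.6).round(1))
for sg in(1,-1):
    print('prong end/hole est/bar end');pr(o+R@[sg*.03,0,.012]);pr(np.array([.6198,.2887,.052])+sg*.03*np.array([.324,.946,0]));pr(o+R@[sg*.042,0,0])
E
```

```text
time_s: 15.48
position: [0.6198, 0.2888, 0.0957]
tool_rot: [[0.325, 0.946, 0.002], [0.946, -0.325, 0.001], [0.001, 0.002, -1.0]]
ft_force: [0.3, 0.9, -1.1]
grip_width: 0.0114
gripper_force: 59.2
[0.6199 0.2888 0.0958] 15.5333
prong end/hole est/bar end
[209.7 254.6]
[214.9 289.3]
[173. 248.]
prong end/hole est/bar end
[372.7 173.7]
[375.6 208.6]
[403.3 134.4]
```

View pics/g5.png

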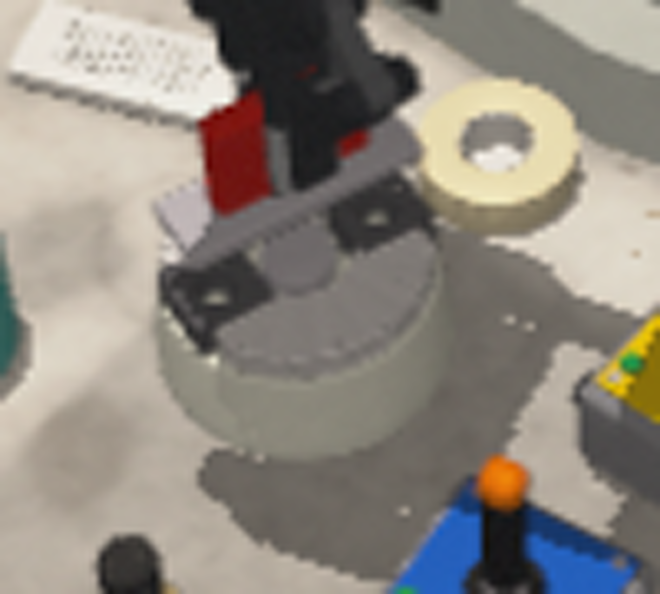

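```bash
cat > ring.py <<'E'
from m import *
P=optics.get_image('top');Q=optics.get_image('scene')
def rect(X,im,cx,cy,z,half=.06,px=480):
    g=np.float32([pix(X,[cx+a*half,cy+b*half,z])+0. for a,b in((1,1),(1,-1),(-1,-1),(-1,1))])
    H=cv2.getPerspectiveTransform(g,np.float32([[0,0],[px,0],[px,px],[0,px]])); return cv2.warpPerspective(im,H,(px,px),flags=cv2.INTER_CUBIC)
C=(.62,.288); W=lambda u,v:np.array([C[0]+.06-(v)*.00025,C[1]+.06-(u)*.00025])
pan=[]
for nm,X,f in(('top',P,'top0'),('scene',Q,'sc0')):
    im=cv2.imread(f'pics/{f}.png'); r=rect(X,im,*C,.052); g=cv2.cvtColor(r,cv2.COLOR_BGR2GRAY)
    d=(g<105).astype(np.uint8); yy,xx=np.mgrid[:480,:480]; d[(xx-240)**2+(yy-240)**2>185**2]=0
    d=cv2.morphologyEx(d,cv2.MORPH_OPEN,np.ones((15,15)))
    k,l,st,c=cv2.connectedComponentsWithStats(d)
    o=sorted([i for i in range(1,k)],key=lambda i:-st[i,4])[:4]; cs=[]
    for i in o:
        h=cv2.convexHull(np.argwhere(l==i)[:,::-1].astype(np.int32)); M=cv2.moments(h); cc=(M['m10']/M['m00'],M['m01']/M['m00'])
        # bright floor inside hull
        hm=np.zeros_like(d);cv2.fillConvexPoly(hm,h,1); hm=cv2.erode(hm,np.ones((21,21))); b=(g>g[hm>0].min()+.6*(int(g[hm>0].max())-int(g[hm>0].min())))&(hm>0) if hm.any() else hm>0
        print(nm,'boss',st[i,4],W(*cc),cv2.minAreaRect(h),'bright',W(*np.argwhere(b).mean(0)[::-1]) if b.any() else None, b.sum()*.25**2)
        cv2.circle(r,tuple(int(t) for t in cc),3,(0,0,255),-1); cv2.drawContours(r,[h],-1,(0,255,0),1)
    # predicted geometry at C: ring 88 circle z .050, stub z .048, holes
    cv2.circle(r,(240,240),4*44,(255,0,0),1); pan.append(r)
im=Q['color'][:,:,::-1].copy(); s=env.observe();p=s['position'];R=np.array(s['tool_rot']); o=p+R@[0,0,.0136]
cr=cv2.resize(im[185:275,230:330],None,fx=4.8,fy=4.8,interpolation=2)
pr=lambda v:tuple(np.int32(((pix(Q,v)+.5-[230,185])*4.8)))
for z in(-.008,0): cv2.polylines(cr,[np.int32([pr(o+R@[a*.042,b*.014,z]) for a,b in((1,1),(1,-1),(-1,-1),(-1,1))])],True,(0,255,255),1)
for sg in(1,-1):
    ct=np.array([C[0],C[1],.052])+sg*.03*np.array([.324,.946,0]); cv2.polylines(cr,[np.int32([pr(ct+.0065*np.array([np.cos(t),np.sin(t),0])) for t in np.linspace(0,6.28,24)])],True,(0,255,0),1)
big=np.zeros((600,800,3),np.uint8); big[:300,:300]=cv2.resize(pan[0],(300,300)); big[300:,:300]=cv2.resize(pan[1],(300,300)); big[:432,310:790]=cr
cv2.imwrite('pics/fin.png',big)
E
python3 ring.py
```

```text
top boss 394 [0.6395 0.3214] ((106.5, 162.0), (18.0, 21.0), 90.0) bright None 0.0
scene boss 13031 [0.6096 0.261 ] ((346.94921875, 282.1699523925781), (136.5770721435547, 124.87336730957031), 20.72555923461914) bright [0.6066 0.264 ] 18.125
scene boss 12759 [0.6298 0.3168] ((125.99591064453125, 196.48512268066406), (129.35433959960938, 126.2037353515625), 11.15466022491455) bright [0.6262 0.3197] 15.9375
```

View pics/fin.png

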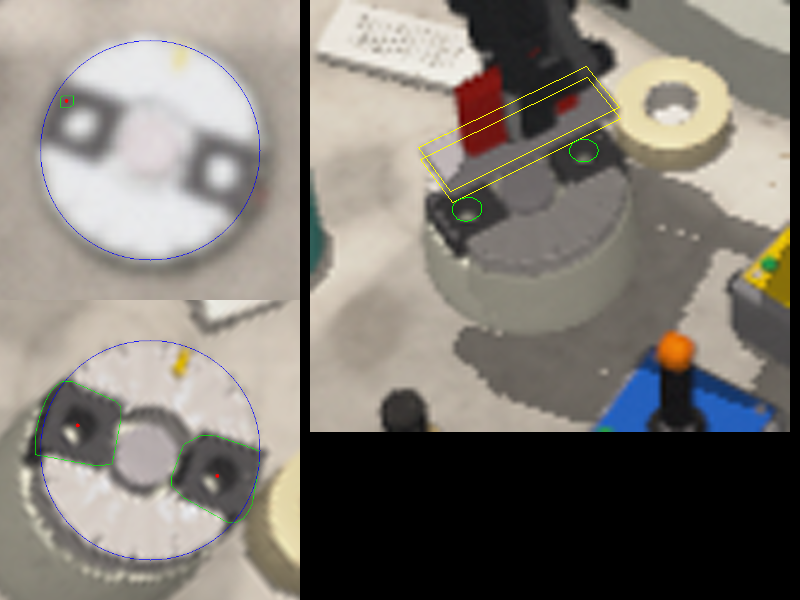

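```bash
python3 -m crank '[0.5,0,0.1,0.5,0.01, 0.5,0,0,0.5,0, 0.5,0,0,0.5,0, 0.5,0,0,0,0, 0.5,0,0,0.15,0, 0.5,0,0,0.15,0, 0.5,0,0,0.15,0, 0.5,0,0,0.15,0]'
```

```text
time_s: 16.3
position: [0.6205, 0.2881, 0.0733]
tool_rot: [[0.334, 0.942, 0.0], [0.942, -0.334, 0.0], [0.0, 0.0, -1.0]]
ft_force: [-0.5, -0.1, -1.8]
grip_width: 0.0114
gripper_force: 59.2
```

```bash
python3 -m crank '[0.5,0,0,0.15,0, 0.5,0,0,0.15,0, 0.5,0,0,0.15,0, 0.5,0,0,0.1,0, 0.5,0,0,0.1,0, 0.5,0,0,0,0, 0.5,0,0,0,0, 0.5,0,0,0,0]'
```

```text
time_s: 16.97
position: [0.6204, 0.2881, 0.0669]
tool_rot: [[0.334, 0.942, 0.0], [0.942, -0.334, 0.0], [0.0, 0.0, -1.0]]
ft_force: [-0.3, -0.4, -2.2]
grip_width: 0.0112
gripper_force: 59.2
```

```bash
python3 -m crank '[0.5,0,0,0,-0.06, 0.5,0,0,0,-0.07, 0.5,0,0,0,-0.07, 0.5,0,0,0,-0.07, 0.5,0,0,0,-0.07, 0.5,0,0,0,-0.07, 0.5,0,0,0,-0.07, 0.5,0,0,0,-0.07]' 90; python3 -c "
from rig import env; print(env.observe()['wrist_torque'])"
```

```text
time_s: 17.63
position: [0.621, 0.2881, 0.067]
tool_rot: [[-0.211, 0.978, 0.002], [0.978, 0.211, 0.0], [-0.0, 0.002, -1.0]]
ft_force: [2.2, -0.3, -2.7]
grip_width: 0.0108
gripper_force: 89.6
[-0.04909047 -0.4485817  -0.19844427]
```

```bash
T='from rig import env; print(env.observe()["wrist_torque"])'
python3 -m crank '[0.5,0,0,0,-0.03, 0.5,0,0,0,-0.03, 0.5,0,0,0,-0.03, 0.5,0,0,0,-0.03, 0.5,0,0,0,-0.03, 0.5,0,0,0,0, 0.5,0,0,0,0, 0.5,0,0,0,0]'; python3 -c "$T"
python3 -m crank '[0.5,0,0,0,-0.02, 0.5,0,0,0,-0.02, 0.5,0,0,0,-0.02, 0.5,0,0,0,0, 0.5,0,0,0,0, 0.5,0,0,0,0, 0.5,0,0,0,0, 0.5,0,0,0,0]'; python3 -c "$T"
```

```text
time_s: 18.3
position: [0.6209, 0.2881, 0.067]
tool_rot: [[-0.35, 0.937, 0.001], [0.937, 0.35, 0.0], [-0.0, 0.001, -1.0]]
ft_force: [3.5, 0.2, -2.1]
grip_width: 0.011
gripper_force: 89.6
[-0.01142665 -0.71429652 -0.11280057]
time_s: 18.97
position: [0.6206, 0.288, 0.067]
tool_rot: [[-0.407, 0.914, 0.001], [0.914, 0.407, -0.0], [-0.0, 0.001, -1.0]]
ft_force: [5.4, -1.0, -1.5]
grip_width: 0.011
gripper_force: 89.6
[-0.16130316 -0.94114645 -0.11994735]
```

```bash
T='from rig import env; print(env.observe()["wrist_torque"])'
python3 -m crank '[0.5,0,0,0,-0.02, 0.5,0,0,0,-0.02, 0.5,0,0,0,-0.02, 0.5,0,0,0,0, 0.5,0,0,0,0, 0.5,0,0,0,0, 0.5,0,0,0,0, 0.5,0,0,0,0]'; python3 -c "$T"
python3 -m crank '[0.5,0,0,0,-0.02, 0.5,0,0,0,-0.02, 0.5,0,0,0,0, 0.5,0,0,0,0, 0.5,0,0,0,0, 0.5,0,0,0,0, 0.5,0,0,0,0, 0.5,0,0,0,0]'; python3 -c "$T"
```

```text
time_s: 19.63
position: [0.6206, 0.288, 0.067]
tool_rot: [[-0.461, 0.888, 0.001], [0.888, 0.461, -0.0], [-0.0, 0.001, -1.0]]
ft_force: [5.4, -0.9, -1.5]
grip_width: 0.0107
gripper_force: 89.7
[-0.15223869 -0.98986601 -0.08417784]
time_s: 20.3
position: [0.6206, 0.288, 0.067]
tool_rot: [[-0.496, 0.868, 0.001], [0.868, 0.496, -0.0], [-0.0, 0.001, -1.0]]
ft_force: [5.3, -1.0, -0.9]
grip_width: 0.0109
gripper_force: 89.7
[-0.14512896 -0.95445173 -0.12963825]
```

```bash
T='from rig import env; print(env.observe()["wrist_torque"])'
python3 -m crank '[0.5,0,0,0,-0.02, 0.5,0,0,0,-0.02, 0.5,0,0,0,0, 0.5,0,0,0,0, 0.5,0,0,0,0, 0.5,0,0,0,0, 0.5,0,0,0,0, 0.5,0,0,0,0]'|sed -n 2,4p; python3 -c "$T"
python3 -m crank '[0.5,0,0,0,-0.02, 0.5,0,0,0,-0.02, 0.5,0,0,0,0, 0.5,0,0,0,0, 0.5,0,0,0,0, 0.5,0,0,0,0, 0.5,0,0,0,0, 0.5,0,0,0,0]'|sed -n 2,4p; python3 -c "$T"
```

```text
position: [0.6206, 0.2881, 0.067]
tool_rot: [[-0.53, 0.848, 0.001], [0.848, 0.53, 0.0], [-0.0, 0.001, -1.0]]
ft_force: [5.0, -0.9, -0.9]
[-0.13385067 -0.98902001 -0.13238798]
position: [0.621, 0.2883, 0.0671]
tool_rot: [[-0.563, 0.826, 0.002], [0.826, 0.563, 0.001], [-0.0, 0.002, -1.0]]
ft_force: [6.1, 0.9, -2.6]
[ 0.09665397 -1.21436447 -0.46125857]
```

```bash
T='from rig import env; print(env.observe()["wrist_torque"])'
python3 -m crank '[0.5,0,0,0,-0.02, 0.5,0,0,0,0, 0.5,0,0,0,0, 0.5,0,0,0,0, 0.5,0,0,0,0, 0.5,0,0,0,0, 0.5,0,0,0,0, 0.5,0,0,0,0]'|sed -n 2,4p; python3 -c "$T"
```

```text
position: [0.621, 0.2883, 0.0671]
tool_rot: [[-0.578, 0.816, 0.001], [0.816, 0.578, 0.001], [0.0, 0.002, -1.0]]
ft_force: [7.1, 1.6, -2.0]
[ 0.12008747 -1.21228092 -1.14236806]
```

```bash
python3 -m crank '[0.5,0,0,0,0.04, 0.5,0,0,0,0.04, 0.5,0,0,0,0, 0.5,0,0,0,0, 0.5,0,0,-0.3,0, 0.5,0,0,-0.5,0, 0.5,0,0,-0.5,0, 0.5,0,0,-0.5,0]'
python3 -m crank '[0.5,0,0,-2,0, 0.5,0,0,-3,0, 0.5,0,0,-3,0, 0.5,0,0,-3,0.07, 0.5,0,0,0,0.11, 0.5,0,0,0,0.11, 0.5,0,0,0,0.04, 0.5,0,0,0,0]'
```

```text
time_s: 22.97
position: [0.62, 0.2882, 0.0855]
tool_rot: [[-0.514, 0.858, -0.001], [0.858, 0.514, 0.0], [0.0, -0.001, -1.0]]
ft_force: [1.0, -0.6, -0.8]
grip_width: 0.0113
gripper_force: 89.7
time_s: 23.63
position: [0.62, 0.2882, 0.1954]
tool_rot: [[-0.207, 0.978, -0.0], [0.978, 0.207, 0.0], [0.0, -0.0, -1.0]]
ft_force: [-0.7, -0.6, -1.3]
grip_width: 0.0111
gripper_force: 89.7
```

```bash
python3 - <<'E'
from h import *
s=env.observe();R=np.array(s['tool_rot']);print((R.T@(np.array([.4822,.4568,.0436])-s['position'])*100).round(2), 'turn',-(np.arctan2(.209,.978)-np.arctan2(R[1,1],R[0,1])))
E
```

```text
[ 19.34 -10.    15.19] turn -0.0025290546702974315
```

```bash
python3 -m crank '[0.5,3,-1.5,0,0, 0.5,3.3,-1.7,0,0, 0.5,3.3,-1.7,0,0, 0.5,3.3,-1.7,0,0, 0.5,3.3,-1.7,0,0, 0.5,3.1,-1.7,0,0, 0.5,0,0,0,0, 0.5,0,0,0,0]' >/dev/null
python3 - <<'E'
from m import *
s=env.observe();R=np.array(s['tool_rot']);print((R.T@(np.array([.4822,.4568,.0436])-s['position'])*100).round(2),s['time_s'])
# ring angle now
P=optics.get_image('top');Q=optics.get_image('scene')
exec(open('ring.py').read().split("C=(.62")[0].split("P=opt")[0]); src=open('ring.py').read(); exec(src[src.index('def rect'):src.index('C=(.62')])
im=Q['color'];g=cv2.cvtColor(rect(Q,im,.62,.288,.052),cv2.COLOR_RGB2GRAY)
d=(g<105).astype(np.uint8);yy,xx=np.mgrid[:480,:480];d[(xx-240)**2+(yy-240)**2>185**2]=0
d=cv2.morphologyEx(d,cv2.MORPH_OPEN,np.ones((15,15)));k,l,st,c=cv2.connectedComponentsWithStats(d);print(st[1:,4],c[1:])
print([(c,a) for a,c,m in comps(im,'orange')])
E
```

```text
[-0.1   0.11 15.16] 24.3
[99752] [[238.3656 228.5052]]
[(array([305.5882, 257.3824]), np.int32(34))]
```

```bash
python3 -m crank '[0.5,-0.1,0.1,3,0, 0.5,0,0,3.5,0, 0.5,0,0,3,0, 0.5,0,0,2,0, 0.5,0,0,1,0, 0.5,0,0,1,0, 0.5,0,0,0.5,0, 0.5,0,0,0.3,0]' | sed -n 1,4p
python3 -m crank '[0.5,0,0,0.2,0, 0.5,0,0,0.2,0, 0.5,0,0,0.2,0, 0.5,0,0,0.15,0, 0.5,0,0,0.1,0, 0.5,0,0,0,0, 0.5,0,0,0,0, 0.5,0,0,0,0]'
```

```text
time_s: 25.07
position: [0.4844, 0.4552, 0.0522]
tool_rot: [[-0.207, 0.978, 0.001], [0.978, 0.207, 0.001], [0.0, 0.001, -1.0]]
ft_force: [0.3, 0.2, -1.5]
time_s: 25.73
position: [0.4838, 0.4555, 0.0436]
tool_rot: [[-0.208, 0.978, 0.0], [0.978, 0.208, 0.0], [0.0, 0.0, -1.0]]
ft_force: [0.0, 0.7, 0.6]
grip_width: 0.0106
gripper_force: 89.9
```

```bash
python3 -m crank '[0.9,0,0,0,0, 1.2,0,0,0,0, 1.5,0,0,0,0, 2.5,0,0,0,0, 3.5,0,0,0,0, 4,0,0,0,0, 4,0,0,0,0, 4,0,0,-1,0]' | sed -n 1,6p
python3 -m crank '[4,0,0,-2.5,0, 4,0,0,-4,0, 4,0,0,-4,0, 4,0,0,-4,0, 4,0,-3,0,0, 4,0,-3.5,0,0, 4,0,-3.5,0,0, 4,0,-3,0,0]'
python3 - <<'E'
from m import *
P=optics.get_image('top');Q=optics.get_image('scene')
src=open('ring.py').read(); exec(src[src.index('def rect'):src.index('C=(.62')])
g=cv2.cvtColor(rect(Q,Q['color'],.62,.288,.052),cv2.COLOR_RGB2GRAY)
for th in(75,90,105):
    d=(g<th).astype(np.uint8);yy,xx=np.mgrid[:480,:480];d[(xx-240)**2+(yy-240)**2>185**2]=0
    d=cv2.morphologyEx(d,cv2.MORPH_OPEN,np.ones((15,15)));k,l,st,c=cv2.connectedComponentsWithStats(d)
    big=[i for i in range(1,k) if st[i,4]>5000]
    print(th,[(int(st[i,4]),c[i]) for i in big])
    if len(big)==2:
        v=c[big[0]]-c[big[1]]; print('yaw of boss line', np.degrees(np.arctan2(-v[1],-v[0])))
print('orange',[(c,a) for a,c,m in comps(Q['color'],'orange')])
print('red scene',[(c,a) for a,c,m in comps(Q['color'],'red',30)],'was 269.4,312.5 a205')
for n in 'oil_bottle teal_jar amber_dropper tape pin_spanner'.split(): print(n,[(np.round(np.array(r['at'])*[640,400],1),round(r['score'],2)) for r in spotter.look_for(Q,n)[:1]])
a=env.observe();print(a['time_s'],a['position'])
E
```

```text
time_s: 26.4
position: [0.4829, 0.4548, 0.0518]
tool_rot: [[-0.207, 0.978, -0.003], [0.978, 0.207, -0.002], [-0.001, -0.003, -1.0]]
ft_force: [-0.8, -0.9, -0.8]
grip_width: 0.0397
gripper_force: 0.0
time_s: 27.07
position: [0.3545, 0.4278, 0.1993]
tool_rot: [[-0.208, 0.978, 0.0], [0.978, 0.208, 0.001], [0.0, 0.001, -1.0]]
ft_force: [0.4, 1.0, 0.1]
grip_width: 0.04
gripper_force: 0.0
75 []
90 [(8899, array([332.0953, 185.0789]))]
105 [(12956, array([336.4085, 188.2699])), (12205, array([132.9957, 298.5269]))]
yaw of boss line 151.54072546685063
orange []
red scene [(array([269.6406, 311.9217]), np.int32(217)), (array([254.6905, 379.381 ]), np.int32(168)), (array([388.92  ,  30.9467]), np.int32(75))] was 269.4,312.5 a205
oil_bottle [(array([250.7, 280. ]), 0.89)]
teal_jar [(array([219.8, 228.4]), 0.62)]
amber_dropper [(array([215.4, 293.7]), 0.63)]
tape [(array([304.6, 209.9]), 0.68)]
pin_spanner [(array([275.4, 319. ]), 0.85)]
27.4167 [0.3576 0.4286 0.1984]
```

```bash
python3 -m crank '[4,2,-0.5,-3,0, 4,3,0,-3,0, 4,3.5,0,-2,0, 4,3.5,0,0,0, 4,3,0,0,0, 4,0,0,0,0, 4,0,0,0,0, 4,0,0,0,0]' | sed -n 1,4p
python3 - <<'E'
from m import *
P=optics.get_image('top');Q=optics.get_image('scene')
for X in(P,Q):print('orange',[(c,a) for a,c,m in comps(X['color'],'orange',3)])
print(pix(P,[.487,.237,.105]),pix(P,[.489,.344,.105]))
E
```

```text
time_s: 28.08
position: [0.3214, 0.5733, 0.2772]
tool_rot: [[-0.207, 0.978, -0.0], [0.978, 0.207, -0.001], [-0.001, -0.001, -1.0]]
ft_force: [0.1, 0.7, 0.2]
orange [(array([309., 224.]), np.int32(21)), (array([268.8, 221.5]), np.int32(10))]
orange []
[309.4809 223.693 ] [268.5121 222.1869]
```

Both toggles are upright in the top view, with their tips at the predicted pixels.

```bash
python3 -c "
from rig import env; print(env.close_job())"
```

```text
the job is handed in; nothing more can be done
None
```

I handed the job in: both toggles are off, the lock ring is turned to its stop, and the spanner is back on its rest and released; hand-in gave no verdict, and I couldn't confirm that the eraser stayed put.

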